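Free the seized bolt and load the jar keeper

ROBOT

A 6-joint arm with a two-finger parallel gripper is mounted at the origin on the work surface. World frame = base frame: x ahead of the robot, y to its left, z up, the work surface at z = 0. Lengths are in mm, angles in rad, forces in N, time in s.
With the tool pointing down it reaches from about 350 to 800 mm from the base axis. Payload 7.3 kg.
Tool frame: the origin (TCP) lies midway between the tips of the shut fingers; the grasp point (between the pads) lies 19 mm behind it; y points along the fingers, z is the direction in which the jaws open and shut, and the axes are right-handed (so a half turn about y gives the same grasp; the last joint's range is limited). The gripper opens to 85 mm and grips with 20 to 120 N. Pads are 22 mm wide; open, the fingers measure 114 mm over their backs; the gripper's body (76 mm by 85 mm) begins 54 mm behind the grasp point. The pads swing forward as they close: fully open they stand 13 mm farther back than shut.
Start: joints at [-0.146, 0.342, 1.524, -0, 1.275, -0.146], TCP at [525.019, 0.02, 231.322] pointing down, gripper open.
Joint ranges: [-2.53, 2.53], [-0.77, 2.02], [0.04, 2.7], [-1, 4.14], [0.28, 2.66], [-3.11, 3.11]. Speed limits (rad/s): [2.57, 2.57, 3.14, 3.14, 3.14, 3.14].

INTERFACE

Orientations are given as a 3x3 rotation matrix whose columns are the frame's x, y, z axes.
In Python, from workcell import ctrl gives the robot as it stands. The module is installed in compiled form; this text tells all that it offers. Calls block until the motion is done:
- ctrl.goto(position, orientation): joint-space move of the TCP to a pose.
- ctrl.move_straight(position, rate=150, attitude=None): straight line of the TCP; attitude=None keeps the orientation; rate is the mean speed in mm/s.
- ctrl.set_joints(angles): joint-space move.
- ctrl.ungrasp() and ctrl.clamp(): open the fingers fully, or close them until they stop; the grip force is fixed at half the most.
- ctrl.dwell(seconds).
- ctrl.solve_ik(position, orientation): joint angles nearest the present ones, or None.
- ctrl.get_obs(): the state.
- ctrl.snapshot(name): name is "scene" or "side" or "wrist"; returns a dict with "image" (384x512x3 uint8, red, green, blue), "intrinsics" (3x3 intrinsics, pixels), "position" and "attitude" of the camera in the world. Camera axes: x right, y up, looking along -z (the intrinsics and any distortion apply to the point x, -y, -z); pixel columns grow to the right and rows downward; lengths in mm; the calibration is good to about 2 mm. A picture is of the moment at which its call begins. There is no depth.
A pose or a line that the arm cannot do raises ctrl.IKError and nothing moves.
- ctrl.finish_job(): hands the job in, once; it reports no verdict.
Trained networks look in a picture, given as the dict that the camera call returned (one of the last four; its "shot" number tells which), for a name from the list of things; names that differ only in an ending like _2 or _b are one class to them, and where a whole thing is asked for, a point or a joint stands for the part that bears it (a point fixed in the world has none). Each returns a list of dicts, best first, with "p" (0 to 1); they miss things now and then, are a little off and sometimes report something else, mostly with a low value. They report only what shows in the picture. A call takes as long as a camera call.
- ctrl.silhouettes(picture, target): "mask" (384x512 bool, what is visible of it) and "centre" ([column, row] in pixels, amid what is visible of it).
The state is a dict: "time": time; "q": joint angles; "qvel": joint speeds; "joint_efforts": joint torques, N m; "tcp_pos": TCP position; "ee_rot": TCP orientation; "ft_force": force on the tool from outside, world axes, zero at the start; "wrist_torque": the same for the moment, N m; "opening": finger opening in mm.
Only numpy, scipy, OpenCV 4.12 (cv2) and the standard library are available. Lean on these libraries where they do the work, as an engineer would, in place of code of your own. Each camera call takes 0.05 s, during which the arm holds its last target. There are 200 camera calls.

TASK

The bolt that locks the sliding cover of the jar keeper has rusted stiff: work it free with short back-and-forth strokes until it runs, draw it all the way out and slide the cover fully back. Stand every cookie jar on the table (there are two to four) upright on the keeper's tray where the cover will clear them, then slide the cover fully shut and push the bolt fully home again, without tipping or shoving the other kitchen things.

Things in the scene. Friction and masses are not known exactly. Their poses are not given: they have to be found in the camera images.
- tray (a point): middle of the keeper's flat tray, on its top face, 8 mm above the table. x = the way the cover opens (away from the robot), y = left, z up. The tray's flat reaches x -79 to +80, y -135 to +135 mm; a lip 12 mm high at the front, guide strips 16 mm high at the sides. Stand a jar's axis within x +-45, y +-95 mm so that the cover clears it
- keeper: the jar keeper, a fixed aluminium unit whose place and yaw differ between starts; origin 8 mm under point tray, same axes. Right of the tray a grey post (x -40 to +40, y -235 to -145, top at z 107 mm) carries the bolt. The cover, shut, encloses x -80 to +76, y -130 to +130 mm and is 95 mm clear above the tray; it has top, sides and back wall, no front wall
- cover (a joint): travel of the cover along the tray's x, m: 0 = fully shut, 0.18 = fully back, the tray then open from above. Slides against 2 N plus 6 N per m/s, stays where it is left; locked while the bolt is in its staple. The back wall moves with it: its inner face is at tray x = 76 mm + travel, so it pushes a jar that stands too far back
- cover_grip (a point): middle of the cover's black bar handle, to be taken from above: 14 mm in x, 70 mm in y, rising 38 mm above the cover's flat top; the point is 24 mm above that top and 14 mm below the handle's upper face; axes as the tray's; moves with the cover; shut, it is at tray x -55, y 0 mm
- cover_staple (a point): middle of the staple on the cover's right edge: two small steel blocks 18 mm apart in x, their tops 10 mm above this point. The 10 mm bolt rod passes between them along y with 4 mm to spare each side: it goes home only when the cover is shut within 3 mm. Shut, it is at tray x 0, y -124 mm
- bolt (a joint): travel of the bolt along the tray's -y (away from the cover), m: 0 = home, 0.055 = fully drawn; out of the staple at 0.032. Starts seized about 10 mm out: slides against 5 to 10 N (more if fast), but binds hard at 18 mm outward, 2 mm inward. Force (over 25 N) does not free it: each stroke in until it binds and out until it binds loosens it; on the 3rd to 8th outward stroke it runs on, then slides freely (5 N) for good
- bolt_knob (a point): point on the bolt's upright rust-brown knob, a plain round post 16 mm across standing on the rod, to be taken from above: on its axis, 22 mm below its top, 43 mm above the flat top of the grey post, 26 mm above the rod's upper face; axes as the tray's; moves with the bolt; with the bolt home it is at tray x 0, y -205 mm
- jar1_mid (a point): a squat cookie jar, straight round body 54 mm across and 70 mm tall, bottom-heavy, pale yellow with a paper band and a flat brass lid 53 mm across (top 14 mm); 0.15 to 0.31 kg; the point is on its axis half-way up (35 mm above its underside), z up along the axis; None (absent) in some starts
- jar2_mid (a point): a squat cookie jar, straight round body 54 mm across and 70 mm tall, bottom-heavy, pale yellow with a paper band and a flat brass lid 53 mm across (top 14 mm); 0.15 to 0.31 kg; the point is on its axis half-way up (35 mm above its underside), z up along the axis; None (absent) in some starts
- jar3_mid (a point): a squat cookie jar, straight round body 54 mm across and 70 mm tall, bottom-heavy, pale yellow with a paper band and a flat brass lid 53 mm across (top 14 mm); 0.15 to 0.31 kg; the point is on its axis half-way up (35 mm above its underside), z up along the axis; None (absent) in some starts
- jar4_mid (a point): a squat cookie jar, straight round body 54 mm across and 70 mm tall, bottom-heavy, pale yellow with a paper band and a flat brass lid 53 mm across (top 14 mm); 0.15 to 0.31 kg; the point is on its axis half-way up (35 mm above its underside), z up along the axis; None (absent) in some starts
- shaker: bystander: squat steel shaker, 60 mm across, 58 mm tall, narrower towards its top; origin at the centre of its underside
- cup: bystander: white ceramic cup, 70 mm across the rim, 62 mm tall; origin at the centre of its underside
- bowl: bystander: steel bowl 120 mm across, 40 mm tall; origin at the centre of its underside
- cutter: bystander: round steel cookie cutter, 64 mm across, 25 mm tall; origin at the centre of its underside
- spatula: bystander: spatula lying at the table's left near the robot

How it is judged (in metres and radians):
On the way, in this order (a step that is already met when the one before it is completed fails the run):
1. the bolt is worked free and drawn out (travel over 50 mm) (value of joint bolt above 0.05 m), for 0.2 s.
2. the cover is slid fully back (travel over 170 mm) (value of joint cover above 0.17 m), for 0.2 s.
3. every jar stands upright on the tray, with the cover still back (x of jar1_mid in the frame of tray between -0.055 and 0.055 m and y of jar1_mid in the frame of tray between -0.107 and 0.107 m and z of each of jar1_mid, jar2_mid, jar3_mid, jar4_mid in the frame of tray below 0.041 m and angle between each of jar1_mid, jar2_mid, jar3_mid, jar4_mid's own z axis and vertical below 0.12 rad and x of jar2_mid in the frame of tray between -0.055 and 0.055 m and y of jar2_mid in the frame of tray between -0.107 and 0.107 m and x of jar3_mid in the frame of tray between -0.055 and 0.055 m and y of jar3_mid in the frame of tray between -0.107 and 0.107 m and x of jar4_mid in the frame of tray between -0.055 and 0.055 m and y of jar4_mid in the frame of tray between -0.107 and 0.107 m and value of joint cover above 0.12 m), for 0.2 s.
At the end, for the whole second after the job is handed in: Every jar that is present stands upright (within 7 degrees) and still on the tray, its axis within 55 mm (x) and 107 mm (y) of the tray's middle; the cover is shut to within 4 mm and the bolt is home to within 4 mm (x of jar1_mid in the frame of tray between -0.055 and 0.055 m and y of jar1_mid in the frame of tray between -0.107 and 0.107 m and z of each of jar1_mid, jar2_mid, jar3_mid, jar4_mid in the frame of tray below 0.041 m and angle between each of jar1_mid, jar2_mid, jar3_mid, jar4_mid's own z axis and vertical below 0.12 rad and x of jar2_mid in the frame of tray between -0.055 and 0.055 m and y of jar2_mid in the frame of tray between -0.107 and 0.107 m and x of jar3_mid in the frame of tray between -0.055 and 0.055 m and y of jar3_mid in the frame of tray between -0.107 and 0.107 m and x of jar4_mid in the frame of tray between -0.055 and 0.055 m and y of jar4_mid in the frame of tray between -0.107 and 0.107 m and value of joint each of cover, bolt below 0.004 m and velocity of joint cover below 0.01 m/s and linear speed of each of jar1, jar2, jar3, jar4 below 0.02 m/s); the robot touches nothing.
It fails at once if a bystander is tipped over or shoved more than 5 cm (distance of any of shaker, cup, bowl, cutter, spatula from where it was at the start of the episode above 0.05 m or angle between any of shaker, cup, bowl, cutter's own z axis and vertical above 0.7 rad).
Of jar1, jar2, jar3, jar4 only 2 to 4 are there at a start; the rules pass over those that are not, and their reading is None.
At some moment in a run one of jar1, jar2, jar3, jar4 may be knocked a few centimetres aside while the robot is not near it.
It also fails if it takes over 210 s, if anything falls off the work surface, if the arm or the gripper's body presses on something with over 40 N, if the wrist force passes 120 N, or if a joint passes its speed limit or range.

## Working session

There is one attempt and no reset: what is moved stays moved. The work goes in short steps, each a Python script; the robot and the scene stay as the last script left them, time stands still between calls to the robot, and variables do not carry over. Pictures are saved under pics/ and viewed, about 12 in all and at most 16, crops included, and the job is handed in when it is done.

```bash
mkdir -p pics
cat > h.py <<'E'
import numpy as np, cv2
from workcell import ctrl
def save(s,n): cv2.imwrite(f'pics/{n}.png',cv2.cvtColor(s['image'],cv2.COLOR_RGB2BGR))
def pix2z(s,uv,z):
    "intersect pixel ray with plane z"
    K=np.array(s['intrinsics']);d=np.linalg.inv(K)@[uv[0],uv[1],1.];d=np.array(s['attitude'])@(d*[1,-1,-1])
    p=np.array(s['position']);return p+d*(z-p[2])/d[2]
def proj(s,P):
    c=np.array(s['attitude']).T@(np.array(P,float)-s['position']);c=c*[1,-1,-1];u=np.array(s['intrinsics'])@c;return u[:2]/u[2]
E
cat > a.py <<'E'
from h import *
o=ctrl.get_obs();print(o['time'],o['ee_rot'],o['ft_force'])
for n in ['scene','side','wrist']:
    s=ctrl.snapshot(n);save(s,n+'0');print(n,s['position'],s['attitude'],s['intrinsics'],s.keys())
    for t in ['jar1_mid','bolt_knob','cover_grip','cover_staple','keeper','shaker','cup','bowl','cutter']:
        print(t,[(round(r['p'],2),np.round(r['centre']).tolist(),int(r['mask'].sum())) for r in ctrl.silhouettes(s,t)][:6])
a=[cv2.imread(f'pics/{n}0.png') for n in ['scene','side']]
E
python3 a.py
```

```text
0.0 [[ 2.91116685e-06 -1.57072106e-03  9.99998766e-01]
 [-9.99999980e-01  2.01723708e-04  3.22802245e-06]
 [-2.01728529e-04 -9.99998746e-01 -1.57072044e-03]] [-0.944076    0.07068348  0.06691806]
scene [1326.04897166  216.44540564  901.18664931] [[-0.23798688 -0.63906771  0.73140598]
 [ 0.9712568  -0.16026183  0.17600104]
 [ 0.00473988  0.75226897  0.65883908]] [[414.89158702   0.         262.13797647]
 [  0.         414.89158702 183.86975311]
 [  0.           0.           1.        ]] dict_keys(['image', 'intrinsics', 'position', 'attitude', 'shot'])
jar1_mid [(0.75, [346.0, 239.0], 584), (0.31, [235.0, 230.0], 13461)]
bolt_knob [(0.49, [177.0, 174.0], 176)]
cover_grip [(0.84, [246.0, 208.0], 6023)]
cover_staple [(0.61, [246.0, 209.0], 6155)]
keeper [(0.77, [231.0, 231.0], 13542)]
shaker [(0.86, [392.0, 232.0], 455)]
cup [(0.84, [119.0, 213.0], 537), (0.44, [384.0, 259.0], 611)]
bowl [(0.78, [147.0, 233.0], 1101), (0.64, [246.0, 208.0], 6122)]
cutter [(0.58, [349.0, 214.0], 483), (0.17, [235.0, 229.0], 13499)]
side [-233.49253507 -877.51901725  928.13675402] [[ 0.78562697  0.3417033
[... 627 characters left out ...]
(0.83, [353.0, 242.0], 989)]
cutter [(0.84, [288.0, 315.0], 408)]
wrist [525.62991647  69.51769013 373.71273103] [[ 9.99999806e-01 -3.18402397e-05  6.22857650e-04]
 [-1.39869378e-04  9.61807160e-01  2.73727908e-01]
 [-6.07784509e-04 -2.73727942e-01  9.61806968e-01]] [[305.04926746   0.         253.74626182]
 [  0.         305.04926746 192.3760507 ]
 [  0.           0.           1.        ]] dict_keys(['image', 'intrinsics', 'position', 'attitude', 'shot'])
jar1_mid []
bolt_knob [(0.62, [222.0, 326.0], 118)]
cover_grip [(0.79, [231.0, 185.0], 46431)]
cover_staple [(0.57, [232.0, 184.0], 46551)]
keeper [(0.69, [276.0, 179.0], 71162)]
shaker []
cup []
bowl [(0.7, [332.0, 338.0], 537)]
cutter []
```

View pics/scene0.png

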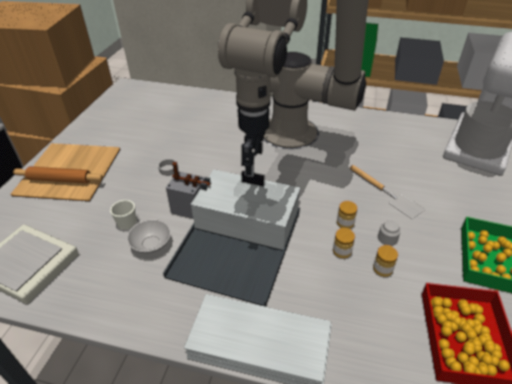

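View pics/side0.png

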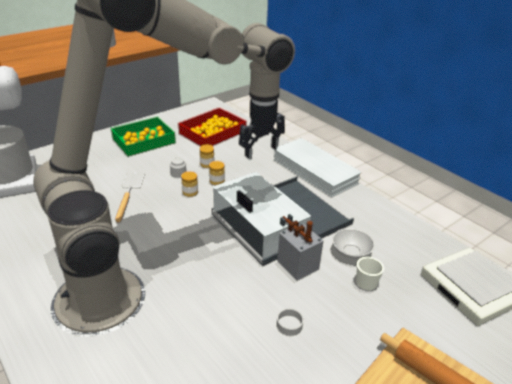

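View pics/wrist0.png

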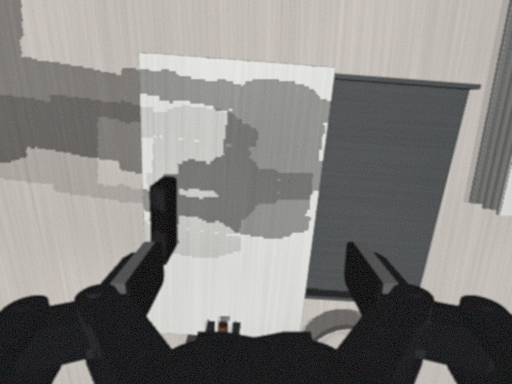

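The scene view shows three jars at (346,214), (344,242) and (385,260), with the shaker among them at (390,232). The bowl and cup stand behind the post, and the cover is shut with its bolt at about (190,180). The wrist view shows the cover's corners at (140,53) and (334,68).

```bash
cat > b.py <<'E'
from h import *
from scipy.optimize import least_squares
s=ctrl.snapshot('wrist')
for uv in [(140,53),(334,68),(303,335)]: print(uv,pix2z(s,uv,106)[:2])
a,b=pix2z(s,(140,53),106)[:2],pix2z(s,(334,68),106)[:2]; print(np.linalg.norm(b-a),np.degrees(np.arctan2(*(b-a)[::-1])))
for n in ['scene','side']:
    s=ctrl.snapshot(n)
    for t,z in [('jar1_mid',35),('shaker',29),('cup',31),('bowl',20),('cutter',12),('bolt_knob',150)]:
        for r in ctrl.silhouettes(s,t):
            print(n,t,round(r['p'],2),np.round(pix2z(s,r['centre'],z)[:2]),r['mask'].sum())
    for uv in ([(348,214),(344,242),(385,260),(390,232)] if n=='scene' else [(207,156),(216,172),(189,183),(177,167)]): print(n,uv,np.round(pix2z(s,uv,35)[:2]))
E
python3 b.py
```

```text
(140, 53) [433.60843363 110.35758635]
(334, 68) [591.07225125  99.03912785]
(303, 335) [ 577.26513757 -162.71845823]
157.87007747807434 -4.111334873124315
scene jar1_mid 0.77 [538. 259.] 550
scene shaker 0.97 [470. 382.] 450
scene shaker 0.38 [ 380. -283.] 153
scene shaker 0.33 [568. -57.] 13753
scene cup 0.94 [ 582. -394.] 616
scene bowl 0.8 [ 642. -276.] 1100
scene bowl 0.35 [317. 407.] 680
scene cutter 0.77 [ 340. -365.] 160
scene bolt_knob 0.56 [ 518. -223.] 128
scene bolt_knob 0.52 [673. -13.] 13591
scene (348, 214) [433. 261.]
scene (344, 242) [544. 260.]
scene (385, 260) [581. 370.]
scene (390, 232) [476. 382.]
side jar1_mid 0.63 [552. 265.] 358
side shaker 0.51 [489. 389.] 245
side cup 0.94 [ 601. -371.] 682
side bowl 0.94 [ 667. -262.] 974
side cutter 0.95 [ 318. -372.] 342
side cutter 0.55 [564. -57.] 8985
side bolt_knob 0.59 [ 448. -172.] 8985
side bolt_knob 0.46 [ 474. -247.] 186
side (207, 156) [587. 367.]
side (216, 172) [552. 260.]
side (189, 183) [441. 258.]
side (177, 167) [461. 367.]
```

```bash
cat >> h.py <<'E'
class T: o=np.array([505.,-26.]); yaw=np.radians(-3.7)
def ex(): return np.array([np.cos(T.yaw),np.sin(T.yaw)])
def ey(): return np.array([-np.sin(T.yaw),np.cos(T.yaw)])
def W(x,y,z): return np.array([*(T.o+x*ex()+y*ey()),z])
def rot(a):
    "tool down, jaws opening along direction at angle a (rad, world)"
    z=np.array([np.cos(a),np.sin(a),0]);y=np.array([0,0,-1.]);return np.c_[np.cross(y,z),y,z]
def RY(): return rot(T.yaw+np.pi/2)
def RX(): return rot(T.yaw)
E
cat > c.py <<'E'
from h import *
print(ctrl.solve_ik(W(0,-215,235),RY()))
ctrl.goto(W(0,-215,235),RY())
s=ctrl.snapshot('wrist');save(s,'w1')
print([(r['p'],r['centre'],r['mask'].sum()) for r in ctrl.silhouettes(s,'bolt_knob')],proj(s,W(0,-215,172)),ctrl.get_obs()['q'],ctrl.get_obs()['time'])
E
python3 c.py
```

```text
[-5.95613975e-01  3.79373954e-01  1.45729763e+00 -4.44089210e-16
  1.30492107e+00 -2.10183312e+00]
[(0.72, [422.2, 174.7], np.int64(30940)), (0.63, [265.2, 187.3], np.int64(1766))] [253.08716646 206.49387456] [-5.94847015e-01  3.79271151e-01  1.45740809e+00  6.13776566e-05
  1.30491666e+00 -2.10132243e+00] 4.0583
```

View pics/w1.png

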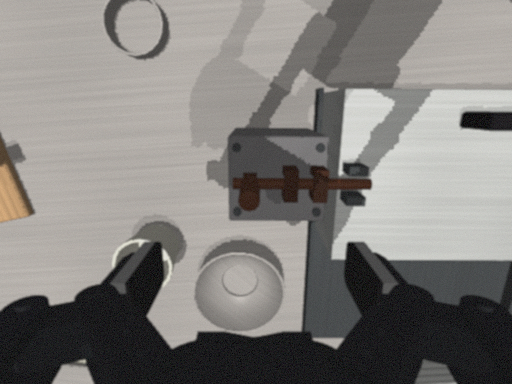

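The knob is at about (249,200) in this view, with guide blocks at 290 and 320 and the staple at 355. The blocks leave little room along y, so I will grip with the jaws along x. Next I refine the keeper pose.

```bash
cat > d.py <<'E'
from h import *
s=ctrl.snapshot('wrist')
def loc(uv,z):
    d=pix2z(s,uv,z)[:2]-T.o; return np.round([d@ex(),d@ey()],1)
for n,uv,z in [('knobtop 0,-215',(249,200),172),('post -40,-235',(230,136),107),('post -40,-145',(327,136),107),('post 40,-235',(231,220),107),('post 40,-145',(326,217),107),
 ('staple',(355,184),118),('cover front R',(343,90),106),('cover rear R',(331,260),106)]: print(n,loc(uv,z),np.round(pix2z(s,uv,z)[:2],1))
g=cv2.cvtColor(s['image'],cv2.COLOR_RGB2BGR)[80:270,200:400];cv2.imwrite('pics/crop1.png',cv2.resize(g,None,fx=4,fy=3.0,interpolation=cv2.INTER_CUBIC))
E
python3 d.py
```

```text
knobtop 0,-215 [  -4.8 -217.8] [ 486.2 -243. ]
post -40,-235 [ -43.2 -235.3] [ 446.7 -258. ]
post -40,-145 [ -43.2 -150.3] [ 452.2 -173.2]
post 40,-235 [  35.2 -236. ] [ 524.9 -263.7]
post 40,-145 [  32.2 -146.3] [ 527.7 -174.1]
staple [  -2.7 -125.7] [ 494.2 -151.2]
cover front R [ -81.5 -139.1] [ 414.7 -159.6]
cover rear R [  77.7 -138.2] [ 573.6 -168.9]
```

View pics/crop1.png

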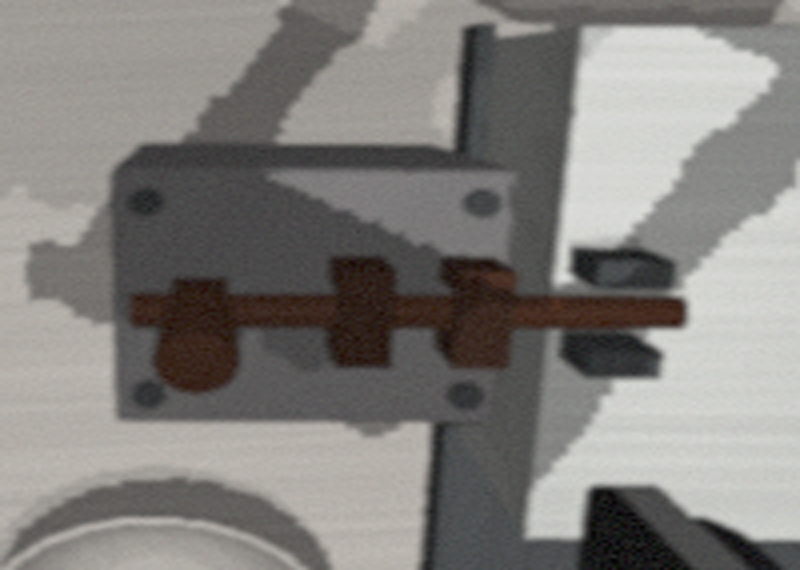

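```bash
sed -i 's/o=np.array(\[505.,-26.\])/o=np.array([501.4,-27.8])/' h.py
cat > e.py <<'E'
from h import *
ctrl.goto(W(-1.5,-216,240),RX())
ctrl.move_straight(W(-1.5,-216,131),rate=120)
ctrl.clamp(); o=ctrl.get_obs(); f0=np.array(o['ft_force']);print(o['time'],o['opening'],f0)
p0=np.array(o['tcp_pos']);E3=np.array([*ey(),0]);cmd=0
for i in range(9):
    cmd-=1.5; ctrl.move_straight(p0+cmd*E3,rate=30); o=ctrl.get_obs()
    f=np.array(o['ft_force'])-f0;print(cmd,round((np.array(o['tcp_pos'])-p0)@E3,2),np.round(f,1),round(o['time'],2),o['opening'])
    if abs(f@E3)>24: break
E
python3 e.py
```

```text
7.2083 14.489607602649023 [3.46197714 1.03723701 0.62149861]
-1.5 -0.89 [-1.4  3.8  1.9] 7.46 14.693914079889536
-3.0 -2.56 [-2.1  3.7  1. ] 7.71 14.82017998061826
-4.5 -4.18 [-0.7  3.4  0.9] 7.96 14.70244071713384
-6.0 -5.66 [-0.6  3.3  0.9] 8.21 14.669149848629178
-7.5 -6.45 [-0.6  7.   2.4] 8.46 14.367656658091727
-9.0 -7.71 [-1.1  7.2  2.1] 8.71 14.184129037189805
-10.5 -8.54 [-0.5  9.7  3.1] 8.96 15.064512195790314
-12.0 -9.06 [ 0.1 13.3  4. ] 9.21 14.892488744040834
-13.5 -9.37 [ 1.4 17.9  5.8] 9.46 14.907261547300044
```

```bash
cat > f.py <<'E'
from h import *
import json
E3=np.array([*ey(),0]);p0=W(-1.5,-216,131)
def go(c,rate=45):
    ctrl.move_straight(p0+c*E3,rate=rate);ctrl.dwell(0.1);o=ctrl.get_obs();d=np.array(o['tcp_pos'])-p0
    print(c,round(d@E3,2),round(d@np.array([*ex(),0]),1),np.round(o['ft_force'],1),round(o['time'],2));return d@E3
for i in range(10):
    go(13.5)
    if go(-14.5)<-12.5: print('free',i);break
E
python3 f.py
```

```text
13.5 8.81 0.9 [  2.6 -16.   -3.9] 10.31
-14.5 -9.76 0.6 [ 7.3 20.7  7.2] 11.18
13.5 8.7 0.9 [  2.1 -16.4  -2.8] 12.06
-14.5 -9.83 0.6 [ 7.3 20.7  6.3] 12.93
13.5 9.9 0.9 [  2.9 -11.3  -2.3] 13.81
-14.5 -14.56 0.6 [5.7 2.6 1.8] 14.68
free 2
```

```bash
cat > g.py <<'E'
from f import go,p0,E3
from h import *
go(-46.5,60);go(-48.5)
ctrl.dwell(0.3);ctrl.ungrasp()
ctrl.move_straight(np.array(ctrl.get_obs()['tcp_pos'])+[0,0,70],rate=200)
# look at cover handle
ctrl.goto(W(-55,0,230),RX())
s=ctrl.snapshot('wrist');save(s,'w2');g=W(-55,0,0);print(proj(s,[g[0],g[1],144]),ctrl.get_obs()['time'])
E
sed -i 's/^for i in range(10):/if __name__=="__main__":\n for i in range(10):/; s/^    go(13.5)/  go(13.5)/; s/^    if go/  if go/' f.py; python3 g.py
```

```text
-46.5 -45.14 0.4 [4.8 7.7 4.8] 15.47
-48.5 -45.18 0.4 [ 4.6 15.7  7.3] 15.82
[252.65925935 197.11447028] 18.4083
```

View pics/w2.png

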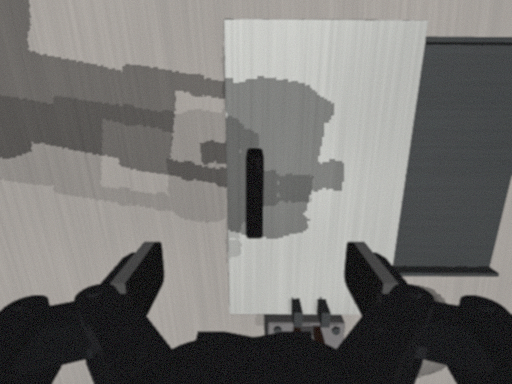

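Handle at (255,193), within 2 mm of the prediction.

```bash
cat > i.py <<'E'
from h import *
def st(m):
    o=ctrl.get_obs();d=np.array(o['tcp_pos'])[:2]-T.o;print(m,np.round([d@ex(),d@ey(),o['tcp_pos'][2]],1),np.round(o['ft_force'],1),round(o['opening'],1),round(o['time'],2))
ctrl.move_straight(W(-54,1,113),rate=150);st('at')
ctrl.clamp();st('clamped')
ctrl.move_straight(W(50,1,113),rate=120);st('mid')
ctrl.move_straight(W(128,1,113),rate=120);st('back')
ctrl.dwell(.3);st('back')
ctrl.ungrasp();ctrl.move_straight(W(125,1,230),rate=200)
# look over the jars
ctrl.goto([510,250,300],rot(0))
s=ctrl.snapshot('wrist');save(s,'w3')
for z,t in [(35,'jar1_mid'),(29,'shaker')]:
    for r in ctrl.silhouettes(s,t): print(t,round(r['p'],2),r['centre'],r['mask'].sum(),np.round(pix2z(s,r['centre'],z)[:2]))
st('look')
E
python3 i.py
```

```text
at [-53.4   0.7 113.5] [ 0.1 -0.1 -0. ] 85.4 19.34
clamped [-53.9   1.  113.3] [-1.2  0.3  5.3] 13.1 19.99
mid [ 50.8   0.4 113.3] [ 1.8 -4.4  3.4] 13.3 21.01
back [ 1.257e+02 -1.000e-01  1.133e+02] [-10.7  -5.4  10.3] 13.3 21.81
back [ 1.257e+02 -1.000e-01  1.133e+02] [-10.1  -5.7   9.6] 13.3 22.11
jar1_mid 0.59 [281.2, 153.1] 1620 [547. 257.]
shaker 0.73 [219.4, 56.0] 2001 [468. 378.]
shaker 0.54 [233.0, 168.6] 1586 [482. 235.]
look [ -8.6 276.6 299.4] [ 0.9 -0.4  0.3] 85.3 24.88
```

View pics/w3.png

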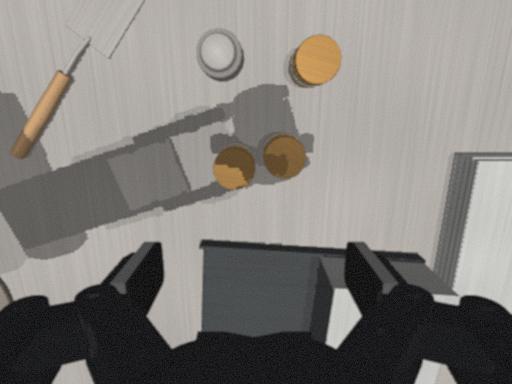

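The wrist view shows three lids, at (235,167), (284,156) and (318,60). One jar has been knocked toward another, leaving a gap of about 8 mm. I will grip that one across the line joining the pair.

```bash
cat >> h.py <<'E'
def lids(s):
    hsv=cv2.cvtColor(s['image'],cv2.COLOR_RGB2HSV);m=cv2.inRange(hsv,(10,140,50),(25,255,255))
    m=cv2.morphologyEx(m,cv2.MORPH_OPEN,np.ones((3,3)));n,l,stt,c=cv2.connectedComponentsWithStats(m)
    return [(c[i],int(stt[i,4]),stt[i,2:4].tolist(),pix2z(s,c[i],67)[:2]) for i in range(1,n) if stt[i,4]>300]
def st(m):
    o=ctrl.get_obs();d=np.array(o['tcp_pos'])[:2]-T.o;print(m,np.round([d@ex(),d@ey(),o['tcp_pos'][2]],1),np.round(o['ft_force'],1),round(o['opening'],1),round(o['time'],2))
E
cat > j.py <<'E'
from h import *
s=ctrl.snapshot('wrist')
for l in lids(s): print(l)
for n in ['scene','side']:
    s=ctrl.snapshot(n)
    for l in lids(s): print(n,l)
E
python3 j.py
```

```text
scene (array([35.15851248, 71.11168767]), 8094, [105, 159], array([  -88.45641138, -1154.28863826]))
scene (array([ 57.11681223, 174.44650655]), 916, [64, 18], array([ 512.29580193, -637.81315615]))
scene (array([342.67395264, 229.75956284]), 549, [21, 36], array([530.36557046, 250.50381386]))
scene (array([496.47268409, 245.50118765]), 421, [33, 30], array([488.62448113, 647.03667928]))
scene (array([386.35951662, 255.33534743]), 331, [20, 21], array([591.94196865, 367.38942355]))
scene (array([467.67273746, 338.25525357]), 3569, [80, 80], array([781.30869395, 541.40911613]))
side (array([114.0681182 ,  47.17729393]), 3215, [114, 53], array([ 795.87756852, 1560.82101562]))
side (array([12.9263658 , 51.47387173]), 842, [26, 45], array([ 337.45566277, 1791.80974284]))
side (array([213.68543046, 125.70860927]), 604, [48, 24], array([707.58780566, 495.88368505]))
side (array([209.50310559, 171.90372671]), 322, [26, 21], array([506.65040024, 232.57553389]))
side (array([427.87122208, 364.8455979 ]), 1522, [81, 45], array([ 452.74478181, -648.64219989]))
```

```bash
cat > j.py <<'E'
from h import *
s=ctrl.snapshot('wrist');hsv=cv2.cvtColor(s['image'],cv2.COLOR_RGB2HSV)
for u,v in [(235,175),(284,162),(318,60),(225,160),(280,145),(297,75)]: print(u,v,hsv[v,u],np.round(pix2z(s,(u,v),70)[:2]))
m=cv2.inRange(hsv,(8,100,40),(26,255,255));cv2.imwrite('pics/m.png',m[30:210,200:380].repeat(3,0).repeat(3,1))
for u,v in [(235,167.5),(284,156.5),(318,59.5)]:print(np.round(pix2z(s,(u,v),70)[:2],1))
E
python3 j.py
```

```text
235 175 [ 17 143 170] [487. 235.]
284 162 [ 17 129  97] [548. 252.]
318 60 [ 17 137 201] [583. 368.]
225 160 [ 18 135  96] [475. 254.]
280 145 [ 17 133 127] [543. 273.]
297 75 [ 20 120  91] [560. 352.]
[487.4 244.9]
[547.8 258.6]
[583.3 368.6]
```

View pics/m.png

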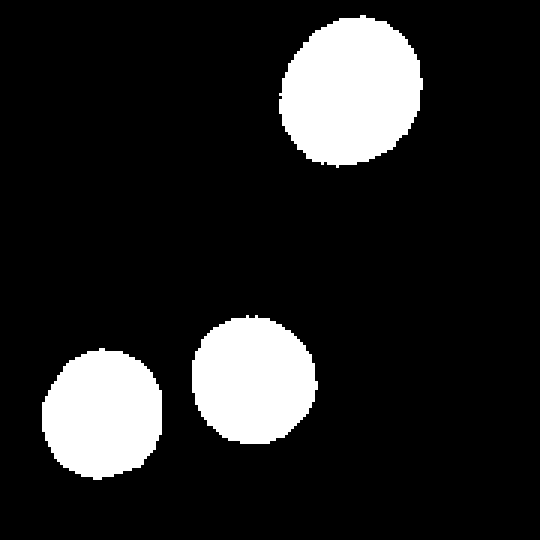

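The mask isolates all three lids cleanly.

```bash
sed -i 's/(10,140,50),(25,255,255)/(8,100,40),(26,255,255)/' h.py
cat >> h.py <<'E'
def look():
    ctrl.goto([510,250,300],rot(0)); s=ctrl.snapshot('wrist')
    L=[l for l in lids(s) if l[1]<2600 and max(l[2])<65 and l[3][1]>150]
    for l in L: print(l[1:3],np.round(l[3],1))
    return [l[3] for l in L]
def pick(xy,a):
    ctrl.goto([*xy,140],rot(a)); ctrl.move_straight([*xy,20],rate=120); st('down')
    ctrl.clamp(); st('grip'); ctrl.move_straight([*xy,155],rate=180); st('lift')
def place(x,y):
    ctrl.goto(W(x,y,155),RX()); ctrl.move_straight(W(x,y,60),rate=150); ctrl.move_straight(W(x,y,29),rate=60); st('set')
    ctrl.ungrasp(); ctrl.move_straight(W(x,y,155),rate=200)
E
cat > k.py <<'E'
from h import *
L=look(); L.sort(key=lambda p:p[0]); A,B=L[0],L[1]
d=B-A; pick(A,np.arctan2(d[1],d[0])+np.pi/2)
place(0,-75); look(); s=ctrl.snapshot('scene');save(s,'s4'); st('')
E
python3 k.py
```

```text
(1835, [48, 50]) [582.3 368.3]
(1376, [41, 43]) [547.9 258.4]
(1357, [40, 43]) [485.6 244.1]
down [-32.8 270.6  20.7] [-0.3  0.3  0.3] 85.1 28.11
grip [-32.8 270.5  20.9] [-0.3 -1.3  6.2] 52.7 28.52
lift [-34.1 270.  153.8] [-0.1 -0.4 -2.5] 52.8 29.42
set [ -0.6 -74.8  29. ] [-2.7  1.1  5.8] 52.5 32.17
(1851, [47, 50]) [582.2 368.3]
(1394, [42, 43]) [548.  258.3]
 [ -9.  276.5 299.3] [-0.3  0.1  0.4] 85.5 34.92
```

View pics/s4.png

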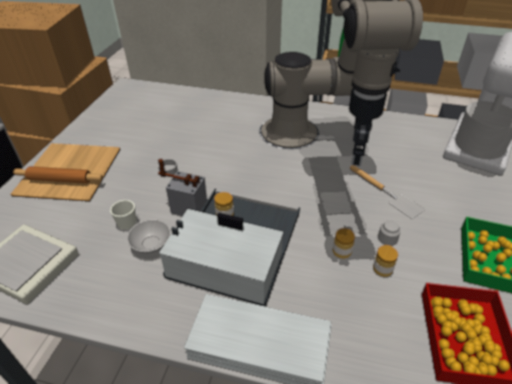

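Jar one stands on the tray at (224,203), and the cover is back. Now the other two.

```bash
cat > l.py <<'E'
from h import *
L=look(); L.sort(key=lambda p:p[0]); pick(L[0],np.pi/2+.2); place(0,0)
L=look(); pick(L[-1],np.pi/2); place(0,75)
look()
ctrl.goto(W(-10,0,330),RX()); s=ctrl.snapshot('wrist');save(s,'w5')
for l in lids(s):
    q=pix2z(s,l[0],75)[:2]-T.o;print(l[:3],np.round([q@ex(),q@ey()]))
st('')
E
python3 l.py
```

```text
(1839, [48, 50]) [582.2 368.3]
(1384, [42, 42]) [548.1 258.3]
down [ 28.6 288.7  20.8] [0.3 0.2 0.2] 85.5 37.93
grip [ 28.7 288.7  21. ] [-0.7  0.1  4.8] 52.7 38.33
lift [ 27.2 288.2 153.5] [-0.1  0.5 -3.2] 52.6 39.23
set [-0.6  0.1 29. ] [-4.6  0.3  6.6] 52.9 41.88
(1852, [48, 50]) [582.3 368.3]
down [ 55.7 400.8  21.1] [-0.4  0.2  0.3] 85.7 46.77
grip [ 55.7 400.9  21. ] [0.7 0.4 4.6] 53.0 47.17
lift [ 54.4 400.  153.3] [ 0.2  0.3 -1.9] 52.7 48.08
set [-0.6 75.  29. ] [-4.2  0.8  6.5] 52.6 50.77
(array([261.35508242, 101.4375    ]), 1456, [42, 44]) [-0. 75.]
(array([260.85235435, 159.72705507]), 1253, [39, 40]) [-0.  2.]
(array([260.52985075, 211.93283582]), 1206, [38, 40]) [ -0. -71.]
 [ -9.9   0.9 329.7] [ 0.  -0.   0.5] 85.4 54.16
```

View pics/w5.png

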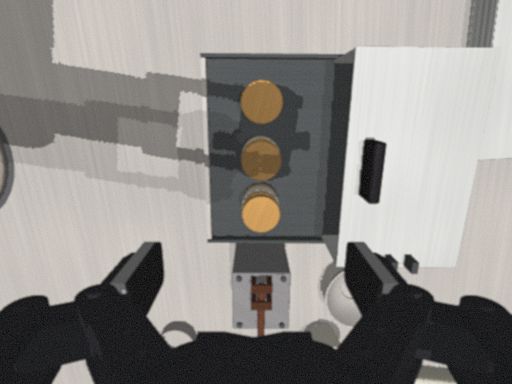

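All three lids sit at tray x≈0 and y≈75, 2 and −71, and all jars are upright. Now the cover goes shut and the bolt home.

```bash
cat > m.py <<'E'
from h import *
ctrl.goto(W(125.7,0,230),RX()); ctrl.move_straight(W(125.7,0,113),rate=150); ctrl.clamp(); st('grip')
ctrl.move_straight(W(0,0,113),rate=100); st('mid'); ctrl.move_straight(W(-50,0,113),rate=80); st('')
ctrl.move_straight(W(-57.5,0,113),rate=30); ctrl.dwell(.3); st('shut')
ctrl.ungrasp(); ctrl.move_straight(W(-54,0,240),rate=200)
y=-216-45.2
ctrl.goto(W(-1,y,240),RX()); s=ctrl.snapshot('wrist');save(s,'w6'); st('over knob')
print(proj(s,W(-1,y,172)))
E
python3 m.py
```

```text
grip [125.7   0.  113.2] [-1.   0.1  1.4] 13.2 56.45
mid [ -0.9   0.8 113.2] [-0.9  5.9  4.4] 13.3 57.86
 [-51.2   1.2 113.2] [-1.3  8.   5.9] 13.7 58.63
shut [-54.2   1.1 113.2] [16.7 10.4 -9.2] 13.4 59.33
over knob [  -0.9 -259.6  239.9] [-0.4  0.4  1.1] 85.1 61.9
[253.29437934 207.06992596]
```

View pics/w6.png

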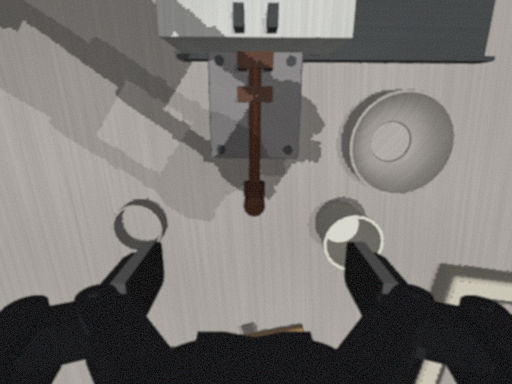

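Knob at (254,206), as predicted, and the staple blocks line up with the rod.

```bash
cat > n.py <<'E'
from h import *
from f import go,p0,E3
ctrl.move_straight(p0-45.2*E3,rate=120); ctrl.clamp(); st('grip')
go(-25,60);go(-5,50);go(6,50);go(11,30);go(14,30);
ctrl.dwell(.3);st('home'); ctrl.ungrasp(); o=np.array(ctrl.get_obs()['tcp_pos'])
ctrl.move_straight(o+[0,0,115],rate=200)
ctrl.goto(W(-20,-190,300),RX()); s=ctrl.snapshot('wrist');save(s,'w7')
ctrl.goto([430,150,330],rot(0)); save(ctrl.snapshot('side'),'d8'); save(ctrl.snapshot('scene'),'s8');st('')
a=cv2.imread('pics/w7.png')[60:300,120:400];b=cv2.imread('pics/s8.png')[130:290,130:420]
cv2.imwrite('pics/fin.png',np.hstack([cv2.resize(a,(400,360)),cv2.resize(b,(400,360))]))
E
python3 n.py
```

```text
grip [  -1.  -261.2  131.3] [2.2 0.2 2.5] 14.5 63.61
-25 -24.89 0.6 [5.  1.3 2.3] 64.19
-5 -5.54 0.7 [ 5.6 -0.4  0.8] 64.84
6 5.56 0.8 [ 6.  -1.2  1.3] 65.31
11 9.78 0.8 [ 6.  -4.3  0.1] 65.72
14 9.8 0.8 [  3.1 -16.   -2.5] 66.08
home [  -0.7 -206.2  131.4] [  3.4 -16.8  -3.1] 14.4 66.38
 [-82.2 171.9 329.7] [-0.3 -0.7  0.4] 85.4 69.66
```

View pics/fin.png

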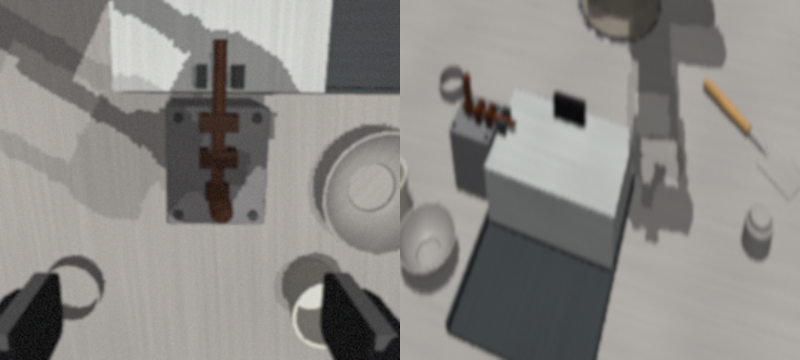

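The rod runs through the staple and the cover is shut. The bolt travelled 55.0 mm to its stop, no jars are left outside, and the bystanders look undisturbed.

```bash
python3 -c "
from workcell import ctrl
ctrl.finish_job()"
```

```text
the job is handed in; nothing more can be done
```

I did the whole task and handed the job in at about 70 s on the robot's clock. The hand-in gives no verdict, so the checks below are my own.

- **Bolt:** it came free on the 4th outward stroke, and I drew it to its end stop. After the cover was shut I pushed it back 55.0 mm to a hard stop. The last picture shows the rod through the staple.
- **Cover:** I slid it back to its stop (about 180 mm of travel). When shut, the handle was at tray x −54.2 mm, against −53.9 mm at the start.
- **Jars:** there were three, and one had been knocked about 5 cm towards another while the robot worked elsewhere. I found it again and gripped it across the narrow gap. Before the cover closed, all three stood upright at tray x ≈ 0 and y ≈ 75, 2 and −71 mm.
- **After closing:** I could not see the jars under the cover. There was no unusual force while it slid shut.
- **Other kitchen things:** they look undisturbed in the last pictures. The arm was clear of everything at hand-in.
- **Disagreements:** the trained networks missed some jars and once labelled a jar as the shaker, so I found the jars by lid colour instead. My first estimate of the keeper's position was about 4 mm off; I corrected it from a close view.

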